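# Load the studio's tape holder by width

### The arm

A 6-joint arm with a two-finger parallel gripper is mounted at the origin on the work surface. World frame = base frame: x ahead of the robot, y to its left, z up, the work surface at z = 0. Lengths are in m, angles in rad, forces in N, time in s.
With the tool pointing down it reaches from about 0.35 to 1 m from the base axis. Payload 7.1 kg.
Tool frame: the origin (TCP) lies at the very end of the fingers, on their centre line; the grasp point (between the pads) lies bot.pinch_z behind it (bot.pinch_z is the distance from the TCP to the grasp point, in m); z points along the fingers, y is the line along which they close (so a half turn about z gives the same grasp; the last joint's range is limited). The gripper opens to 85 mm and grips with 20 to 120 N. Pads are 22 mm wide; open, the fingers measure 114 mm over their backs; the gripper's body (76 mm by 85 mm) begins 54 mm behind the grasp point. The pads swing forward as they close: fully open they stand 13 mm farther back than shut.
Start: joints at [-1.254, 0.423, 1.63, -0, 1.089, -0.019], TCP at [0.206, -0.59, 0.231] pointing down, gripper open.
Joint ranges: [-3, 3], [-0.9, 2.11], [0.09, 2.58], [-1.31, 4.45], [0.11, 2.69], [-2.54, 2.54]. Speed limits (rad/s): [2.39, 2.39, 3.01, 3.14, 3.14, 3.14].

### API

Orientations are given as a unit quaternion [x, y, z, w].
In Python, from rig import bot gives the robot as it stands.
- The arm moves only by the shell command python3 -m pendant 'ROWS' [FORCE]. ROWS is JSON, a list of rows, each an object of numbers: "claw": the opening, from 0 (shut) to 1 (fully open); "tx", "ty", "tz": the shift along the tool's x, y, z in m; "wx", "wy", "wz": the turn, a rotation vector about the tool's x, y, z in rad. In form: [{"claw": .., "tx": .., "ty": .., "tz": .., "wx": .., "wy": .., "wz": ..}, ...]. A call has 1 to 8 rows; each row is the pose to reach, as a shift and turn from the pose commanded when the call began, along the tool's axes at that moment; what a row does not reach only later rows make up. A row lasts 1/12 s, in which the tool goes at most 41.7 mm and 7.16 degrees, less where a joint would pass 70% of its speed; a pose out of reach is approached as far as the arm can. A call with a gripper value outside its range is refused whole. The fingers move at their own pace and stop on an object; FORCE is the grip in N (left out, the last holds). Time passes only in rows, so rows that repeat a pose let the fingers close. It gives the time, the measured TCP pose, the force, the opening and the grip force at its end, in the units of the state.
- bot.observe(): the state, without advancing time (a new reading comes with each control period).
- bot.snapshot(name): name is "side" or "top" or "wrist"; returns the picture (384x512x3 uint8, blue, green, red); there is no depth.
- bot.get_calibration(name): a dict with "camera_matrix" (3x3 intrinsics, pixels), "dist" ([k1, k2, p1, p2, k3] as OpenCV has them; the pictures are not rectified), "origin" and "attitude" of the camera in the world; the wrist camera has in their place "tool_from_camera" (4x4, takes a point from camera to tool coordinates, whose origin is the TCP and whose axes are the flange's). Camera axes: x right, y down, z forward; pixel columns grow to the right and rows downward; lengths in m; the calibration is good to about 2 mm. A picture is of the moment at which its call begins: read the wrist's pose just before it. get_calibration takes no time and is no camera call.
- bot.finish_job(): hands the job in; it is judged then, once.
The state is a dict: "time_s": time; "joint_positions": joint angles; "joint_velocities": joint speeds; "joint_torque": joint torques, N m; "ee_pos": TCP position; "eef_rot": TCP orientation; "wrist_force": force on the tool from outside, world axes, zero at the start; "ft_torque": the same for the moment, N m; "finger_gap": finger opening in m; "finger_force": force on a finger pad.
Only numpy, scipy, OpenCV 4.12 (cv2) and the standard library are available. Lean on these libraries where they do the work, as an engineer would, in place of code of your own. Each camera call takes 0.05 s, during which the arm holds its last target. There are 200 camera calls.

### The job

Lift the yellow tape roll that was left on the tape holder's guide rails back onto its own yellow saddle in the rack. Load the holder with the other three rolls in order of width: thread brown (widest), then white, then blue (narrowest) onto the arbor from its open end, standing them on the guide rails and pushing them along until brown is hard against the red end plate and each roll is tight against the one before. Do not drop a roll onto the bench, and leave the ink jar, the flat ink tin, the tin of brushes and the crayon box where they are.

Things in the scene. Friction and masses are not known exactly. Their poses are not given: they have to be found in the camera images.
- holder: Red steel tape holder, fixed: base plate 90 (its x) by 400 mm (its y), 8 mm thick; origin at the middle of its underside on the bench, z up. A red end plate (84 mm wide, 107 mm high) stands at its -y end. The arbor runs from it towards +y and is free at its +y end. A low tear-off blade, up to 62 mm high, stands 51 mm out on the -x side beside the arbor.
- seat (a point): Where the arbor's axis meets the inner face of the end plate, 188 mm from the holder's origin, 65 mm above the bench; axes as the holder's (y along the arbor to its free end). Rolls loaded tight have their centres 30 mm (brown), 82.5 mm (white) and 120 mm (blue) along y from here, 0 in x and z.
- arbor_tip (a point): Centre of the arbor's free +y end, 150 mm along y from the seat, 65 mm up. The steel arbor is 32 mm in diameter, its last 14 mm tapering to 20 mm; a roll's bore has 4 mm to spare all round it. Fingers pushing a roll home must pass astride the arbor (over 32 mm between them).
- loading (a point): Middle of the loading place, on the rails, 65 mm up, 95 mm along y past the arbor tip. Two steel guide rails (12 mm bars, 46 mm between centres, tops 31 mm up) run below the arbor from the end plate to 143 mm past this point. A roll stood on both centres itself in line with the arbor, centre 65 mm and top 105 mm up.
- rail_end (a point): Midpoint between the rails' free +y ends, at the height of their tops (31 mm). Rolls slide along the rails with ordinary friction (about 0.6). A narrow roll tips if pushed at its top alone: push low on both sides of the bore, fingertips about 42 mm above the bench, clear of the rails.
- rack: Pale wooden rack board, fixed on the bench between robot and holder, 96 mm (x) by 390 mm (y), 12 mm thick, with 30 mm high end lips; it carries four painted wooden saddles in a row along its y, about 90 mm apart, in an order that changes from run to run. Origin at the middle of its underside.
- slot_yellow: The yellow saddle, empty at the start, the yellow roll's own place: a fixed 90 degree V cradle 90 mm (x) by 44 mm (y) painted yellow, origin at the middle of its underside, 12 mm above the bench. A roll rests in it with its axis along the saddle's y and its centre 53 mm above the saddle's origin (65 mm above the bench).
- brown: Brown kraft tape roll standing on its rim: ring of 80 mm outside diameter, 40 mm bore (card core), 60 mm wide, about 180 g. Origin at its centre, 40 mm below its top; y is the axis of the bore (x and z may point any way round it). Starts on its own saddle in the rack; can be pinched from above across its flat faces at the top of the rim.
- white: White paper tape roll standing on its rim: ring of 80 mm outside diameter, 40 mm bore (card core), 45 mm wide, about 135 g. Origin at its centre, 40 mm below its top; y is the axis of the bore (x and z may point any way round it). Starts on its own saddle in the rack; can be pinched from above across its flat faces at the top of the rim.
- blue: Blue masking tape roll standing on its rim: ring of 80 mm outside diameter, 40 mm bore (card core), 30 mm wide, about 90 g. Origin at its centre, 40 mm below its top; y is the axis of the bore (x and z may point any way round it). Starts on its own saddle in the rack; can be pinched from above across its flat faces at the top of the rim.
- yellow: Yellow masking tape roll standing on its rim: ring of 80 mm outside diameter, 40 mm bore (card core), 24 mm wide, about 75 g. Origin at its centre, 40 mm below its top; y is the axis of the bore (x and z may point any way round it). At the start it stands on the guide rails of the holder in the loading place, in the way of the others.
- ink_jar: Amber ink jar with black cap, 58 mm in diameter, 70 mm high, standing loose between rack and holder; origin at the middle of its underside. Leave alone.
- ink_tin: Flat green ink tin, 84 mm in diameter, 45 mm high, standing loose on the far side of the holder; origin at the middle of its underside. Leave alone.
- brush_tin: Grey tin, 72 mm in diameter and 95 mm high, full of brushes reaching up to 212 mm above the bench and up to 45 mm out from its axis; loose, beyond the end-plate end of the holder. Origin at the middle of its underside. Leave alone.
- crayon_box: Open wooden crayon box, 120 by 160 mm, 30 mm high, lid standing up to 140 mm on its +x side; loose, beyond the +y end of the rack. Origin at the middle of its underside. Leave alone.
Not all that is in view belongs to the job. What is shaped like the brown but pink, purple or turquoise is not meant.

How it is judged:
By the outcome, as a careful person would: the job done as asked, in the order asked, and still so for the second after the job is handed in, with the robot touching nothing.
It also fails if it takes over 72 s, if anything falls off the work surface, if the arm or the gripper's body presses on something with over 40 N, if the wrist force passes 120 N, or if a joint passes its speed limit or range.

## Working session

There is one attempt and no reset: what is moved stays moved. The work goes in short steps, Python scripts to look and compute and a shell command to move; the robot and the scene stay as the last step left them, time stands still between calls to the robot, and variables do not carry over. Pictures are saved under pics/ and viewed, at most 10 in all, crops included, and the job is handed in when it is done.

```bash
mkdir -p pics; ls
python3 - <<'E'
from rig import bot
import cv2,numpy as np
s=bot.observe();print(s,bot.pinch_z)
for n in("top","side"):
    im=bot.snapshot(n);cv2.imwrite(f"pics/{n}0.png",im)
    print(n,bot.get_calibration(n))
a=cv2.imread("pics/top0.png")
cv2.imwrite("pics/top0b.png",cv2.resize(a,(800,600),interpolation=cv2.INTER_CUBIC))
print(bot.get_calibration("wrist"))
E
```

```text
pics
{'time_s': 0.0, 'joint_positions': array([-1.25399527e+00,  4.23832735e-01,  1.63072358e+00,  4.23917134e-06,
        1.08859460e+00, -1.90246742e-02]), 'joint_velocities': array([-0.00133674,  0.00095574, -0.00068619,  0.00192257,  0.00062532,
        0.00075665]), 'joint_torque': array([-1.63259632e-03, -5.57381701e+01, -2.81742561e+01, -1.37378711e-04,
        7.13641828e-03, -9.88692754e-07]), 'ee_pos': array([ 0.20580312, -0.58954679,  0.23053756]), 'eef_rot': array([ 9.85935592e-01,  1.67123912e-01, -1.13719255e-04, -7.70791833e-04]), 'wrist_force': array([0.29076798, 0.47356904, 0.93469037]), 'ft_torque': array([-0.00160043, -0.01506774, -0.0361572 ]), 'finger_force': 0.0, 'finger_gap': 0.08572925158562784} 0.0187
top {'camera_matrix': array([[374.31974434,   0.        , 250.68476328],
       [  0.        , 374.31974434, 188.15982407],
       [  0.        ,   0.        ,   1.        ]]), 'dist': array([0.03113777, 0.        , 0.        , 0.        , 0.        ]), 'origin': array([0.32266558, 0.05189961, 1.02929187]), 'attitude': array([-0.69847164,  0.70967345, -0.0615517
[... 317 characters left out ...]
8299216]), 'attitude': array([-0.11451567,  0.91956014, -0.37274808,  0.04851996])}
{'camera_matrix': array([[273.81340952,   0.        , 257.20785986],
       [  0.        , 273.81340952, 193.04135975],
       [  0.        ,   0.        ,   1.        ]]), 'dist': array([-0.06616214,  0.        ,  0.        ,  0.        ,  0.        ]), 'tool_from_camera': array([[ 3.95592044e-05, -9.63558835e-01, -2.67496486e-01,
         6.84047787e-02],
       [ 9.99999857e-01,  1.80885370e-04, -5.03686980e-04,
         6.10654106e-04],
       [ 5.33718241e-04, -2.67496428e-01,  9.63558704e-01,
        -1.43405964e-01],
       [ 0.00000000e+00,  0.00000000e+00,  0.00000000e+00,
         1.00000000e+00]])}
```

View pics/top0b.png

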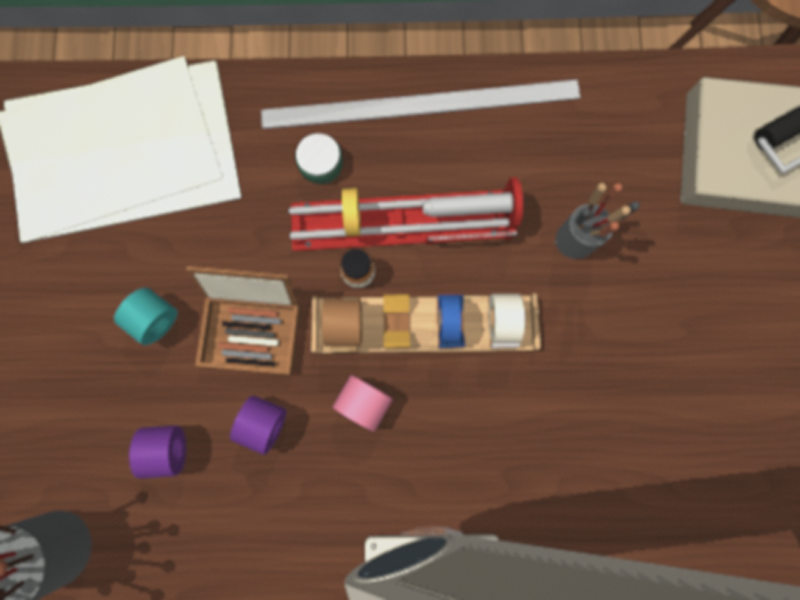

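View pics/side0.png

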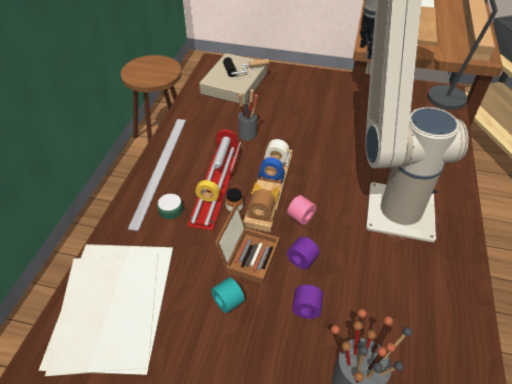

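The top view has world +x up and +y to the left. In the 800x600 picture:

- **Yellow roll:** (350,211), on the rails.
- **Arbor:** tip (425,206), end plate (515,203).
- **Rack:** brown (341,322), yellow saddle (397,320), blue (451,320), white (508,320).
- **Other brown-shaped rolls:** pink (362,403), purple (258,424) and (157,451), turquoise (146,316). These are decoys. The brown one is the only kraft-coloured roll and it sits in the rack.

Next is an enlarged crop to confirm this.

```bash
python3 - <<'E'
import cv2
a=cv2.imread("pics/top0.png")[110:235,178:358]
cv2.imwrite("pics/crop1.png",cv2.resize(a,None,fx=4.4,fy=4.4,interpolation=cv2.INTER_CUBIC))
E
cat > h.py <<'E'
from rig import bot
import cv2,numpy as np
from scipy.spatial.transform import Rotation as R
def cam(n):
    c=bot.get_calibration(n)
    if n!="wrist": return c["camera_matrix"],c["dist"],R.from_quat(c["attitude"]).as_matrix(),np.array(c["origin"])
    s=bot.observe();T=np.array(c["tool_from_camera"]);Rt=R.from_quat(s["eef_rot"]).as_matrix()
    return c["camera_matrix"],c["dist"],Rt@T[:3,:3],s["ee_pos"]+Rt@T[:3,3]
def at(c,uv,z):
    K,d,Rc,o=c
    p=cv2.undistortPoints(np.array([[uv]],float),K,d)[0,0]
    r=Rc@[p[0],p[1],1]
    return o+r*(z-o[2])/r[2]
def proj(c,P):
    K,d,Rc,o=c
    return cv2.projectPoints(np.array([P],float),cv2.Rodrigues(Rc.T)[0],-Rc.T@o,K,d)[0][0,0]
def to_tool(dp):
    s=bot.observe();return R.from_quat(s["eef_rot"]).inv().apply(dp)
E
```

```text
(no output)
```

View pics/crop1.png

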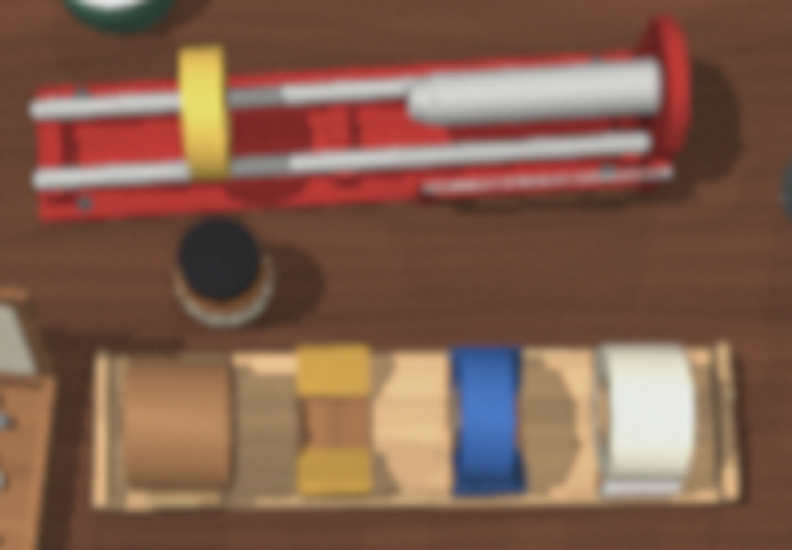

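Run:
```python
from h import *
c=cam("top")
for n,u,v,z in [("rail+x",33,109,.031),("rail-x",35,181,.031),("tip",410,101,.065),("seat",661,89,.065),("yellow",205,111,.07),("yellowtop",206,112,.105),("brown",180,420,.09),("sad",334,420,.04),("blue",487,419,.09),("white",648,418,.09),("rackL",98,430,.035),("rackR",736,425,.035),("jar",219,258,.07)]:
    print(n,at(c,(u/4.4+178-.5+.5/4.4,v/4.4+110-.5+.5/4.4),z).round(4))
print(R.from_quat(bot.observe()["eef_rot"]).as_matrix().round(3))
```

```text
rail+x [0.6646 0.2412 0.031 ]
rail-x [0.6173 0.2391 0.031 ]
tip [0.6539 0.0039 0.065 ]
seat [ 0.6584 -0.1494  0.065 ]
yellow [0.6481 0.129  0.07  ]
yellowtop [0.6356 0.1256 0.105 ]
brown [0.4557 0.1422 0.09  ]
sad [0.4613 0.0536 0.04  ]
blue [ 0.4534 -0.0344  0.09  ]
white [ 0.4525 -0.1265  0.09  ]
rackL [0.4582 0.1974 0.035 ]
rackR [ 0.455  -0.1898  0.035 ]
jar [0.5561 0.1208 0.07  ]
[[ 0.944  0.33  -0.   ]
 [ 0.33  -0.944  0.001]
 [-0.    -0.001 -1.   ]]
```

```bash
python3 -m pendant '[{"claw":0.6,"tx":0.654,"ty":-0.532,"tz":0,"wz":0.29},{"claw":0.6,"tx":0.654,"ty":-0.532,"tz":0,"wz":0.29},{"claw":0.6,"tx":0.654,"ty":-0.532,"tz":0,"wz":0.29},{"claw":0.6,"tx":0.654,"ty":-0.532,"tz":0,"wz":0.29},{"claw":0.6,"tx":0.654,"ty":-0.532,"tz":0,"wz":0.29},{"claw":0.6,"tx":0.654,"ty":-0.532,"tz":0,"wz":0.29},{"claw":0.6,"tx":0.654,"ty":-0.532,"tz":0,"wz":0.29},{"claw":0.6,"tx":0.654,"ty":-0.532,"tz":0,"wz":0.29}]' 40
cat >> h.py <<'E'
def go(x,y,z,yaw):
    "tool shift and turn to TCP x,y,z with tool y along (sin yaw,-cos yaw), pointing down"
    s=bot.observe();r=R.from_quat(s["eef_rot"])
    t=R.from_matrix(np.array([[np.cos(yaw),np.sin(yaw),0],[np.sin(yaw),-np.cos(yaw),0],[0,0,-1]]))
    print("t",r.inv().apply(np.array([x,y,z])-s["ee_pos"]).round(4),"w",(r.inv()*t).as_rotvec().round(3),"gap",round(s["finger_gap"],4),"t_s",round(s["time_s"],2))
E
python3 -c "
from h import *
go(.648,.128,.23,.043)"
```

```text
t [ 0.654  -0.5317  0.0014] w [-0.001  0.     0.293] gap 0.0854 t_s 0.1$[0]: bad value
```

```bash
python3 -m pendant '[{"claw":0.6,"tx":0.03,"ty":-0.025,"tz":0.0,"wx":0.0,"wy":0.0,"wz":0.03},{"claw":0.6,"tx":0.060,"ty":-0.050,"tz":0.0,"wx":0.0,"wy":0.0,"wz":0.06}]' 40
python3 -c "
from h import *
go(.648,.128,.23,.043)"
```

```text
time_s: 0.27
ee_pos: [0.2456, -0.5232, 0.2306]
eef_rot: [0.991, 0.135, -0.0, -0.0]
wrist_force: [0.1, 1.2, -0.5]
finger_gap: 0.0641
finger_force: 0.0
t [ 0.5622 -0.5195  0.0008] w [-0.     0.     0.228] gap 0.0641 t_s 0.27
```

```bash
python3 -m pendant '[{"claw":0.6,"tx":0.2,"ty":-0.16,"tz":0,"wx":0,"wy":0,"wz":0.2},{"claw":0.6,"tx":0.2,"ty":-0.16,"tz":0,"wx":0,"wy":0,"wz":0.2},{"claw":0.6,"tx":0.2,"ty":-0.16,"tz":0,"wx":0,"wy":0,"wz":0.2},{"claw":0.6,"tx":0.2,"ty":-0.16,"tz":0,"wx":0,"wy":0,"wz":0.2},{"claw":0.6,"tx":0.2,"ty":-0.16,"tz":0,"wx":0,"wy":0,"wz":0.2},{"claw":0.6,"tx":0.2,"ty":-0.16,"tz":0,"wx":0,"wy":0,"wz":0.2}]'
python3 -c "
from h import *
go(.648,.128,.23,.043)"
```

```text
time_s: 0.77
ee_pos: [0.3912, -0.3188, 0.2312]
eef_rot: [0.999, 0.038, -0.0, -0.0]
wrist_force: [0.4, -0.5, -0.6]
finger_gap: 0.0518
finger_force: 0.0
t [ 0.2897 -0.4262  0.0012] w [-0.     0.     0.032] gap 0.0518 t_s 0.77
```

```bash
python3 -m pendant '[{"claw":0.6,"tx":0.29,"ty":-0.426,"tz":0,"wx":0,"wy":0,"wz":0.032},{"claw":0.6,"tx":0.29,"ty":-0.426,"tz":0,"wx":0,"wy":0,"wz":0.032},{"claw":0.6,"tx":0.29,"ty":-0.426,"tz":0,"wx":0,"wy":0,"wz":0.032},{"claw":0.6,"tx":0.29,"ty":-0.426,"tz":0,"wx":0,"wy":0,"wz":0.032},{"claw":0.6,"tx":0.29,"ty":-0.426,"tz":0,"wx":0,"wy":0,"wz":0.032},{"claw":0.6,"tx":0.29,"ty":-0.426,"tz":0,"wx":0,"wy":0,"wz":0.032},{"claw":0.6,"tx":0.29,"ty":-0.426,"tz":0,"wx":0,"wy":0,"wz":0.032},{"claw":0.6,"tx":0.29,"ty":-0.426,"tz":0,"wx":0,"wy":0,"wz":0.032}]'
python3 -c "
from h import *
go(.648,.128,.23,.043)"
```

```text
time_s: 1.43
ee_pos: [0.5573, -0.0297, 0.2311]
eef_rot: [1.0, 0.022, -0.0, 0.0]
wrist_force: [0.6, -0.3, -0.0]
finger_gap: 0.0515
finger_force: 0.0
t [ 0.0975 -0.1535  0.0011] w [-0.     0.     0.001] gap 0.0515 t_s 1.43
```

```bash
python3 -m pendant '[{"claw":0.6,"tx":0.09,"ty":-0.14,"tz":0,"wx":0,"wy":0,"wz":0},{"claw":0.6,"tx":0.09,"ty":-0.14,"tz":0,"wx":0,"wy":0,"wz":0},{"claw":0.6,"tx":0.09,"ty":-0.14,"tz":0,"wx":0,"wy":0,"wz":0},{"claw":0.6,"tx":0.09,"ty":-0.14,"tz":0,"wx":0,"wy":0,"wz":0},{"claw":0.6,"tx":0.09,"ty":-0.14,"tz":0,"wx":0,"wy":0,"wz":0},{"claw":0.6,"tx":0.09,"ty":-0.14,"tz":0,"wx":0,"wy":0,"wz":0},{"claw":0.6,"tx":0.09,"ty":-0.14,"tz":0,"wx":0,"wy":0,"wz":0}]'
python3 - <<'E'
from h import *
go(.648,.128,.23,.043)
c=cam("wrist");im=bot.snapshot("wrist")
cv2.imwrite("pics/w1.png",im)
for P in [(.648,.128,.105),(.641,.24,.031)]: print(proj(c,P))
np.savez("c1.npz",*c)
E
```

```text
time_s: 2.02
ee_pos: [0.6399, 0.112, 0.2305]
eef_rot: [1.0, 0.022, -0.001, 0.0]
wrist_force: [0.7, -0.1, -1.3]
finger_gap: 0.0515
finger_force: 0.0
t [ 0.0088 -0.0156  0.0005] w [0.    0.002 0.002] gap 0.0515 t_s 2.02
[241.38915356 178.53172125]
[157.04421861 167.56257092]
```

View pics/w1.png

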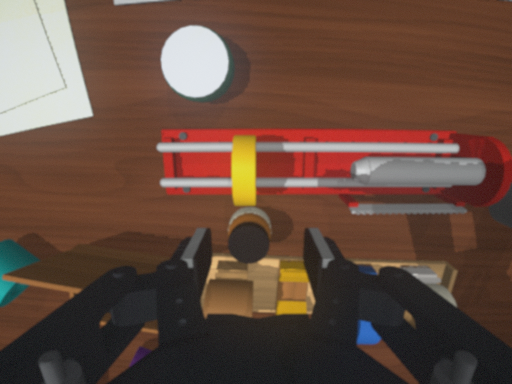

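The wrist view shows the yellow roll at (244,170) and the rail ends at (158,147) and (161,183). The arbor runs from its tip at (353,171) to the plate at (485,171), and the rails are parallel to the tool.

Run:
```python
from h import *
c=[v for v in np.load("c1.npz").values()]
for n,u,v,z in [("yT",244.5,170,.07),("yTop",244.5,170,.1),("rail+",158,147,.031),("rail-",161,183,.031),("tip",352,170.5,.065),("seat",485,171.5,.065),("railR+",458,148,.031),("railmid",300,148,.031),("railmid-",300,182.5,.031)]:
    print(n,at(c,(u,v),z).round(4))
go(.647,.1255,.15,.043)
```

```text
yT [0.6501 0.1265 0.07  ]
yTop [0.6559 0.1254 0.1   ]
rail+ [0.6673 0.2375 0.031 ]
rail- [0.6209 0.2358 0.031 ]
tip [0.6543 0.0028 0.065 ]
seat [ 0.6616 -0.1624  0.065 ]
railR+ [ 0.6849 -0.1462  0.031 ]
railmid [0.6736 0.0598 0.031 ]
railmid- [0.6295 0.0561 0.031 ]
t [ 0.0079 -0.0138  0.0807] w [0.    0.002 0.001] gap 0.0512 t_s 2.07
```

```bash
python3 -m pendant '[{"claw":0.6,"tx":0.008,"ty":-0.014,"tz":0.04,"wx":0,"wy":0,"wz":0},{"claw":0.6,"tx":0.008,"ty":-0.014,"tz":0.08,"wx":0,"wy":0,"wz":0},{"claw":0.6,"tx":0.008,"ty":-0.014,"tz":0.12,"wx":0,"wy":0,"wz":0},{"claw":0.6,"tx":0.008,"ty":-0.014,"tz":0.156,"wx":0,"wy":0,"wz":0},{"claw":0.6,"tx":0.008,"ty":-0.014,"tz":0.156,"wx":0,"wy":0,"wz":0},{"claw":0.1,"tx":0.008,"ty":-0.014,"tz":0.156,"wx":0,"wy":0,"wz":0},{"claw":0.1,"tx":0.008,"ty":-0.014,"tz":0.156,"wx":0,"wy":0,"wz":0},{"claw":0.1,"tx":0.008,"ty":-0.014,"tz":0.156,"wx":0,"wy":0,"wz":0}]' 40
python3 -m pendant '[{"claw":0.1,"tx":0,"ty":0,"tz":0,"wx":0,"wy":0,"wz":0},{"claw":0.1,"tx":0,"ty":0,"tz":0,"wx":0,"wy":0,"wz":0}]'
python3 -c "
from h import *
go(.4605,.0536,.19,-.008)"
```

```text
time_s: 2.73
ee_pos: [0.65, 0.1261, 0.0785]
eef_rot: [1.0, 0.022, 0.002, -0.0]
wrist_force: [-0.4, 0.1, -0.5]
finger_gap: 0.0234
finger_force: 42.7
time_s: 2.9
ee_pos: [0.6496, 0.1265, 0.078]
eef_rot: [1.0, 0.022, 0.002, -0.0]
wrist_force: [-0.8, -0.9, 6.8]
finger_gap: 0.0235
finger_force: 43.7
t [-0.1916  0.0645 -0.1129] w [-0.001 -0.004  0.052] gap 0.0235 t_s 2.9
```

```bash
python3 -m pendant '[{"claw":0.1,"tx":0,"ty":0,"tz":-0.03,"wx":0,"wy":0,"wz":0},{"claw":0.1,"tx":0,"ty":0,"tz":-0.07,"wx":0,"wy":0,"wz":0.01},{"claw":0.1,"tx":0,"ty":0,"tz":-0.105,"wx":0,"wy":0,"wz":0.02},{"claw":0.1,"tx":0,"ty":0,"tz":-0.11,"wx":0,"wy":0,"wz":0.04},{"claw":0.1,"tx":0,"ty":0,"tz":-0.11,"wx":0,"wy":0,"wz":0.051}]'
python3 - <<'E'
from h import *
c=cam("top")
f=lambda u,v:(u/4.4+178-.4,v/4.4+110-.4)
for u,v,z in [(334,346,.053),(334,493,.053)]: print(at(c,f(u,v),z).round(4))
c=[v for v in np.load("c1.npz").values()]
for u,v,z in [(293,267,.053),(291,313,.053)]: print("w",at(c,(u,v),z).round(4))
cv2.imwrite("pics/w2.png",bot.snapshot("wrist"))
go(.4595,.0536,.19,-.008)
E
```

```text
time_s: 3.32
ee_pos: [0.6503, 0.1269, 0.1899]
eef_rot: [1.0, -0.004, 0.004, -0.001]
wrist_force: [0.7, -0.0, -1.4]
finger_gap: 0.023
finger_force: 42.8
[0.5045 0.0529 0.053 ]
[0.4159 0.0543 0.053 ]
w [0.5196 0.0589 0.053 ]
w [0.4458 0.0554 0.053 ]
t [-0.1886  0.0745 -0.0034] w [-0.001 -0.003 -0.   ] gap 0.0236 t_s 3.37
```

View pics/w2.png

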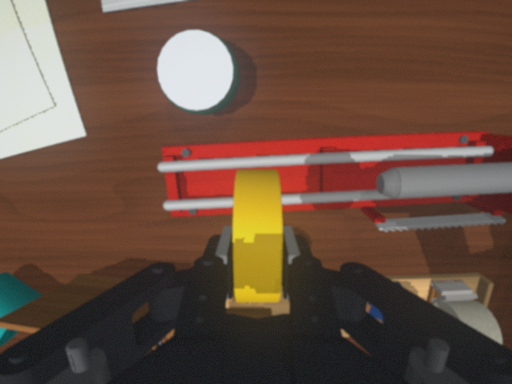

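The yellow roll is held square between the pads, top at (258,185). Moving it above its saddle.

```bash
python3 -m pendant '[{"claw":0.1,"tx":-0.186,"ty":0.0735,"tz":0,"wx":0,"wy":0,"wz":0},{"claw":0.1,"tx":-0.186,"ty":0.0735,"tz":0,"wx":0,"wy":0,"wz":0},{"claw":0.1,"tx":-0.186,"ty":0.0735,"tz":0,"wx":0,"wy":0,"wz":0},{"claw":0.1,"tx":-0.186,"ty":0.0735,"tz":0,"wx":0,"wy":0,"wz":0},{"claw":0.1,"tx":-0.186,"ty":0.0735,"tz":0,"wx":0,"wy":0,"wz":0},{"claw":0.1,"tx":-0.186,"ty":0.0735,"tz":0,"wx":0,"wy":0,"wz":0},{"claw":0.1,"tx":-0.186,"ty":0.0735,"tz":0,"wx":0,"wy":0,"wz":0},{"claw":0.1,"tx":-0.186,"ty":0.0735,"tz":0.03,"wx":0,"wy":0,"wz":0}]'
python3 - <<'E'
from h import *
go(.4620,.0543,.080,-.008)
a=bot.snapshot("top")[110:235,178:358]
cv2.imwrite("pics/crop2.png",cv2.resize(a,None,fx=4.4,fy=4.4,interpolation=cv2.INTER_CUBIC))
E
```

```text
time_s: 4.03
ee_pos: [0.4655, 0.0546, 0.1585]
eef_rot: [1.0, -0.004, 0.005, -0.0]
wrist_force: [2.9, 0.7, -0.3]
finger_gap: 0.0232
finger_force: 42.9
t [-0.0042  0.0004  0.0784] w [-0.001 -0.009  0.001] gap 0.0232 t_s 4.03
```

```bash
python3 -m pendant '[{"claw":0.1,"tx":-0.002,"ty":0,"tz":0.03,"wx":0,"wy":0,"wz":0},{"claw":0.1,"tx":-0.002,"ty":0,"tz":0.055,"wx":0,"wy":0,"wz":0},{"claw":0.1,"tx":-0.002,"ty":0,"tz":0.068,"wx":0,"wy":0,"wz":0},{"claw":0.1,"tx":-0.002,"ty":0,"tz":0.073,"wx":0,"wy":0,"wz":0},{"claw":0.1,"tx":-0.002,"ty":0,"tz":0.073,"wx":0,"wy":0,"wz":0},{"claw":0.1,"tx":-0.002,"ty":0,"tz":0.073,"wx":0,"wy":0,"wz":0}]'
python3 - <<'E'
from h import *
go(.4620,.0543,.080,-.008)
E
```

```text
time_s: 4.58
ee_pos: [0.4598, 0.0544, 0.0819]
eef_rot: [1.0, -0.003, -0.001, 0.0]
wrist_force: [-1.0, -0.4, -1.1]
finger_gap: 0.0233
finger_force: 43.2
t [0.0023 0.0001 0.0019] w [0.    0.002 0.001] gap 0.0233 t_s 4.58
```

```bash
python3 -m pendant '[{"claw":0.1,"tx":0.0015,"ty":0,"tz":0.0015,"wx":0,"wy":0,"wz":0},{"claw":0.1,"tx":0.0015,"ty":0,"tz":0.003,"wx":0,"wy":0,"wz":0},{"claw":0.1,"tx":0.0015,"ty":0,"tz":0.003,"wx":0,"wy":0,"wz":0}]'
python3 -m pendant '[{"claw":0.5,"tx":0,"ty":0,"tz":0,"wx":0,"wy":0,"wz":0},{"claw":0.5,"tx":0,"ty":0,"tz":0,"wx":0,"wy":0,"wz":0},{"claw":0.5,"tx":0,"ty":0,"tz":0,"wx":0,"wy":0,"wz":0},{"claw":0.5,"tx":0,"ty":0,"tz":-0.03,"wx":0,"wy":0,"wz":0},{"claw":0.85,"tx":0,"ty":0,"tz":-0.07,"wx":0,"wy":0,"wz":0},{"claw":0.85,"tx":0,"ty":-0.04,"tz":-0.11,"wx":0,"wy":0,"wz":0},{"claw":0.85,"tx":-0.001,"ty":-0.089,"tz":-0.11,"wx":0,"wy":0,"wz":0},{"claw":0.85,"tx":-0.001,"ty":-0.089,"tz":-0.11,"wx":0,"wy":0,"wz":0}]'
python3 - <<'E'
from h import *
go(.460,.1435,.078,-.008)
a=bot.snapshot("top")[110:235,178:358]
w=bot.snapshot("wrist");a=cv2.resize(a,None,fx=3,fy=3,interpolation=cv2.INTER_CUBIC)
s=bot.snapshot("side")[130:230,180:300];s=cv2.resize(s,None,fx=2,fy=2)
o=np.zeros((580,800,3),np.uint8);o[:375,:540]=a;o[:200,550:790]=s;o[380:,:267]=cv2.resize(w,(267,200));cv2.imwrite("pics/m1.png",o)
E
```

```text
time_s: 4.83
ee_pos: [0.4618, 0.0543, 0.0796]
eef_rot: [1.0, -0.004, 0.001, -0.0]
wrist_force: [2.1, -0.1, 0.1]
finger_gap: 0.0232
finger_force: 43.3
time_s: 5.5
ee_pos: [0.4622, 0.146, 0.1923]
eef_rot: [1.0, -0.004, 0.003, -0.001]
wrist_force: [-0.3, -0.6, -0.4]
finger_gap: 0.0728
finger_force: 0.0
t [-0.0028  0.0028  0.1143] w [-0.002 -0.005  0.   ] gap 0.0728 t_s 5.5
```

View pics/m1.png

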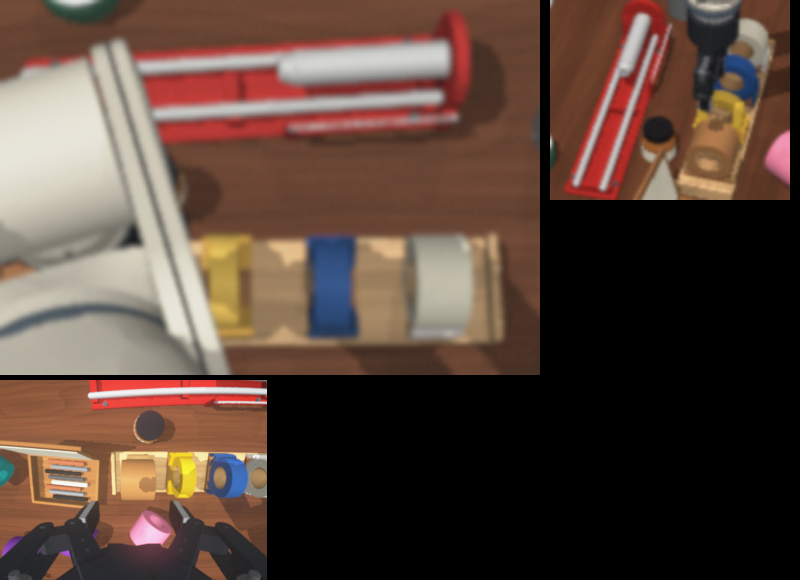

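Run:
```python
from h import *
c=cam("wrist");im=bot.snapshot("wrist")
cv2.imwrite("pics/w3.png",im[100:300,100:500].repeat(2,0).repeat(2,1))
print(proj(c,(.459,.1435,.105)),proj(c,(.46,.0543,.105)))
np.savez("c3.npz",*c)
```

```text
[257.91105729 200.56920319] [359.4232529  198.99211843]
```

View pics/w3.png

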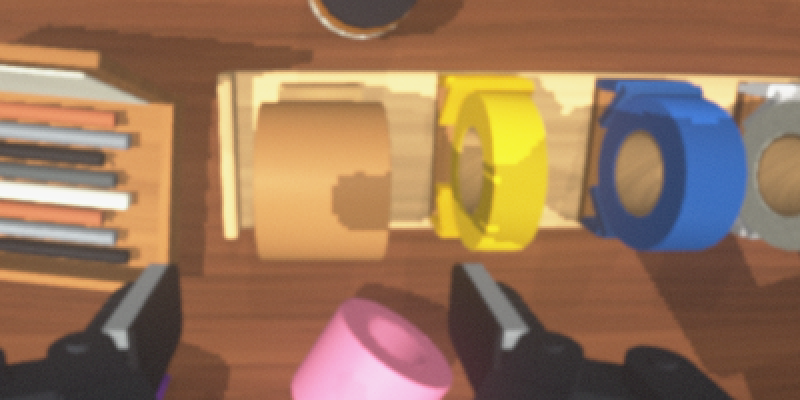

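Yellow is seated in its saddle at (495,160). Brown is at (322,180), next to it. It is the kraft-coloured one, while the pink one at (370,350) is a decoy off the rack.

Run:
```python
from h import *
c=[v for v in np.load("c3.npz").values()]
print(at(c,(261,190),.085),at(c,(227,190),.1),at(c,(295,190),.1))
go(.459,.1418,.076,-.008)
```

```text
[0.46322436 0.1405485  0.085     ] [0.46732875 0.17073037 0.1       ] [0.46707028 0.11072686 0.1       ]
t [-0.0011  0.0015  0.1133] w [0.    0.    0.002] gap 0.0725 t_s 5.7
```

```bash
python3 -m pendant '[{"claw":0.92,"tx":0.001,"ty":0.0026,"tz":0.03,"wx":0,"wy":0,"wz":0},{"claw":0.92,"tx":0.001,"ty":0.0026,"tz":0.07,"wx":0,"wy":0,"wz":0},{"claw":0.92,"tx":0.001,"ty":0.0026,"tz":0.1,"wx":0,"wy":0,"wz":0},{"claw":0.92,"tx":0.001,"ty":0.0026,"tz":0.115,"wx":0,"wy":0,"wz":0},{"claw":0.92,"tx":0.001,"ty":0.0026,"tz":0.115,"wx":0,"wy":0,"wz":0},{"claw":0.5,"tx":0.001,"ty":0.0026,"tz":0.115,"wx":0,"wy":0,"wz":0},{"claw":0.5,"tx":0.001,"ty":0.0026,"tz":0.115,"wx":0,"wy":0,"wz":0},{"claw":0.5,"tx":0.001,"ty":0.0026,"tz":0.115,"wx":0,"wy":0,"wz":0}]' 45
python3 -m pendant '[{"claw":0.5,"tx":0,"ty":0,"tz":0,"wx":0,"wy":0,"wz":0},{"claw":0.5,"tx":0,"ty":0,"tz":-0.03,"wx":0,"wy":0,"wz":0},{"claw":0.5,"tx":0,"ty":0,"tz":-0.07,"wx":0,"wy":0,"wz":0},{"claw":0.5,"tx":0,"ty":0,"tz":-0.11,"wx":0,"wy":0,"wz":0},{"claw":0.5,"tx":0,"ty":0,"tz":-0.12,"wx":0,"wy":0,"wz":0},{"claw":0.5,"tx":0,"ty":0,"tz":-0.12,"wx":0,"wy":0,"wz":0}]'
python3 - <<'E'
from h import *
go(.6503,.061,.19,.043)
w=bot.snapshot("wrist")
cv2.imwrite("pics/w4.png",w)
E
```

```text
time_s: 6.37
ee_pos: [0.4623, 0.1404, 0.0754]
eef_rot: [1.0, -0.004, 0.001, -0.0]
wrist_force: [-0.3, -0.7, -1.7]
finger_gap: 0.0591
finger_force: 48.5
time_s: 6.87
ee_pos: [0.4641, 0.1413, 0.1984]
eef_rot: [1.0, -0.004, 0.004, -0.001]
wrist_force: [-0.6, 0.6, -1.7]
finger_gap: 0.059
finger_force: 50.2
t [0.1867 0.079  0.0098] w [-0.002 -0.009 -0.05 ] gap 0.059 t_s 6.87
```

```bash
python3 -m pendant '[{"claw":0.5,"tx":0.188,"ty":0.0785,"tz":0,"wx":0,"wy":0,"wz":-0.05},{"claw":0.5,"tx":0.188,"ty":0.0785,"tz":0,"wx":0,"wy":0,"wz":-0.05},{"claw":0.5,"tx":0.188,"ty":0.0785,"tz":0,"wx":0,"wy":0,"wz":-0.05},{"claw":0.5,"tx":0.188,"ty":0.0785,"tz":0,"wx":0,"wy":0,"wz":-0.05},{"claw":0.5,"tx":0.188,"ty":0.0785,"tz":0.0,"wx":0,"wy":0,"wz":-0.05},{"claw":0.5,"tx":0.188,"ty":0.0785,"tz":0.02,"wx":0,"wy":0,"wz":-0.05},{"claw":0.5,"tx":0.188,"ty":0.0785,"tz":0.05,"wx":0,"wy":0,"wz":-0.05},{"claw":0.5,"tx":0.188,"ty":0.0785,"tz":0.05,"wx":0,"wy":0,"wz":-0.05}]'
python3 - <<'E'
from h import *
go(.6525,.061,.080,.043)
E
```

```text
time_s: 7.58
ee_pos: [0.6443, 0.0598, 0.1362]
eef_rot: [1.0, 0.021, -0.006, 0.0]
wrist_force: [-1.9, -0.2, -2.7]
finger_gap: 0.0592
finger_force: 49.9
t [ 0.009  -0.0008  0.0561] w [ 0.     0.013 -0.001] gap 0.0592 t_s 7.58
```

```bash
python3 -m pendant '[{"claw":0.5,"tx":0.004,"ty":-0.0008,"tz":0.02,"wx":0,"wy":0,"wz":0},{"claw":0.5,"tx":0.004,"ty":-0.0008,"tz":0.045,"wx":0,"wy":0,"wz":0},{"claw":0.5,"tx":0.004,"ty":-0.0008,"tz":0.053,"wx":0,"wy":0,"wz":0},{"claw":0.5,"tx":0.004,"ty":-0.0008,"tz":0.053,"wx":0,"wy":0,"wz":0},{"claw":0.5,"tx":0.004,"ty":-0.0008,"tz":0.053,"wx":0,"wy":0,"wz":0}]'
python3 - <<'E'
from h import *
go(.6525,.061,.0765,.043)
E
```

```text
time_s: 8.0
ee_pos: [0.6523, 0.0619, 0.0911]
eef_rot: [1.0, 0.022, -0.001, 0.0]
wrist_force: [0.9, 0.5, -1.3]
finger_gap: 0.0594
finger_force: 50.0
t [0.0002 0.0009 0.0146] w [0.    0.002 0.   ] gap 0.0594 t_s 8.0
```

```bash
python3 -m pendant '[{"claw":0.5,"tx":0,"ty":0.001,"tz":0.007,"wx":0,"wy":0,"wz":0},{"claw":0.5,"tx":0,"ty":0.001,"tz":0.012,"wx":0,"wy":0,"wz":0},{"claw":0.5,"tx":0,"ty":0.001,"tz":0.015,"wx":0,"wy":0,"wz":0},{"claw":0.5,"tx":0,"ty":0.001,"tz":0.015,"wx":0,"wy":0,"wz":0}]'
python3 - <<'E'
from h import *
go(.6525,.061,.0765,.043)
E
```

```text
time_s: 8.33
ee_pos: [0.6533, 0.0607, 0.0765]
eef_rot: [1.0, 0.021, 0.0, -0.0]
wrist_force: [-0.9, -0.5, -0.9]
finger_gap: 0.0591
finger_force: 50.0
t [-0.0008 -0.0003 -0.    ] w [-0.    -0.001 -0.   ] gap 0.0591 t_s 8.33
```

```bash
python3 -m pendant '[{"claw":0.5,"tx":-0.001,"ty":0,"tz":0.0015,"wx":0,"wy":0,"wz":0},{"claw":0.83,"tx":-0.001,"ty":0,"tz":0.0015,"wx":0,"wy":0,"wz":0},{"claw":0.83,"tx":-0.001,"ty":0,"tz":0.0015,"wx":0,"wy":0,"wz":0},{"claw":0.83,"tx":-0.001,"ty":0,"tz":0.0015,"wx":0,"wy":0,"wz":0},{"claw":0.83,"tx":-0.001,"ty":0,"tz":-0.03,"wx":0,"wy":0,"wz":0},{"claw":0.83,"tx":-0.001,"ty":0,"tz":-0.07,"wx":0,"wy":0,"wz":0},{"claw":0.83,"tx":-0.03,"ty":0.02,"tz":-0.1,"wx":0,"wy":0,"wz":0},{"claw":0.83,"tx":-0.06,"ty":0.04,"tz":-0.11,"wx":0,"wy":0,"wz":0}]'
python3 - <<'E'
from h import *
go(.461,-.1275,.185,-.008)
cv2.imwrite("pics/w5.png",bot.snapshot("wrist"))
E
```

```text
time_s: 9.0
ee_pos: [0.5981, 0.0189, 0.1904]
eef_rot: [1.0, 0.022, 0.004, -0.0]
wrist_force: [0.4, -0.9, 1.4]
finger_gap: 0.0707
finger_force: 0.0
t [-0.1435  0.1401  0.0043] w [-0.    -0.008  0.053] gap 0.0707 t_s 9.0
```

```bash
python3 -m pendant '[{"claw":0.8,"tx":-0.139,"ty":0.138,"tz":0,"wx":0,"wy":0,"wz":0.051},{"claw":0.8,"tx":-0.139,"ty":0.138,"tz":0,"wx":0,"wy":0,"wz":0.051},{"claw":0.8,"tx":-0.139,"ty":0.138,"tz":0,"wx":0,"wy":0,"wz":0.051},{"claw":0.8,"tx":-0.139,"ty":0.138,"tz":0,"wx":0,"wy":0,"wz":0.051},{"claw":0.8,"tx":-0.139,"ty":0.138,"tz":0,"wx":0,"wy":0,"wz":0.051},{"claw":0.8,"tx":-0.139,"ty":0.138,"tz":0,"wx":0,"wy":0,"wz":0.051},{"claw":0.8,"tx":-0.139,"ty":0.138,"tz":0,"wx":0,"wy":0,"wz":0.051},{"claw":0.8,"tx":-0.139,"ty":0.138,"tz":0,"wx":0,"wy":0,"wz":0.051}]'
python3 - <<'E'
from h import *
c=cam("wrist");go(.461,-.1275,.076,-.008)
w=bot.snapshot("wrist");cv2.imwrite("pics/w6.png",w)
t=bot.snapshot("top")[100:240,150:360]
o=np.zeros((600,800,3),np.uint8);o[:360,:800]=cv2.resize(w[70:250,56:456],None,fx=2,fy=2,interpolation=cv2.INTER_CUBIC)
o[362:572,:315]=cv2.resize(t,(315,210))
cv2.imwrite("pics/m2.png",o);np.savez("c6.npz",*c)
E
```

```text
time_s: 9.72
ee_pos: [0.4623, -0.1257, 0.1866]
eef_rot: [1.0, -0.005, 0.0, 0.0]
wrist_force: [0.9, -0.6, 0.5]
finger_gap: 0.0681
finger_force: 0.0
t [-0.0014  0.0018  0.1106] w [ 0.    -0.001 -0.001] gap 0.0681 t_s 9.72
```

View pics/m2.png

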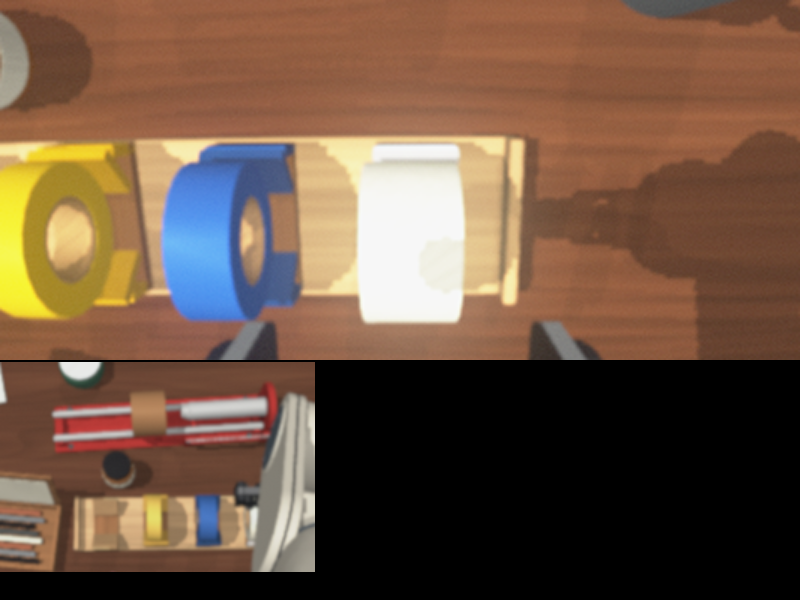

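Brown stands on the rails just past the arbor tip, yellow is in its saddle, and nothing else has moved. White spans x 358–465 in the upper panel.

Run:
```python
from h import *
c=[v for v in np.load("c6.npz").values()]
print(at(c,(235,190),.1),at(c,(288.5,190),.1), at(c,(56+163/2,190),.1),at(c,(56+235/2,190),.1))
y=(at(c,(235,190),.1)[1]+at(c,(288.5,190),.1)[1])/2
go(.461,y,.076,-.008)
```

```text
[ 0.46995404 -0.10669206  0.1       ] [ 0.46954139 -0.15321601  0.1       ] [ 0.47075467 -0.02059091  0.1       ] [ 0.47044952 -0.05279122  0.1       ]
t [-0.0018  0.0048  0.1104] w [ 0.    -0.001  0.001] gap 0.0686 t_s 9.82
```

```bash
python3 -m pendant '[{"claw":0.75,"tx":0.001,"ty":0.0045,"tz":0.03,"wx":0,"wy":0,"wz":0},{"claw":0.75,"tx":0.001,"ty":0.0045,"tz":0.07,"wx":0,"wy":0,"wz":0},{"claw":0.75,"tx":0.001,"ty":0.0045,"tz":0.1,"wx":0,"wy":0,"wz":0},{"claw":0.75,"tx":0.001,"ty":0.0045,"tz":0.111,"wx":0,"wy":0,"wz":0},{"claw":0.75,"tx":0.001,"ty":0.0045,"tz":0.111,"wx":0,"wy":0,"wz":0},{"claw":0.35,"tx":0.001,"ty":0.0045,"tz":0.111,"wx":0,"wy":0,"wz":0},{"claw":0.35,"tx":0.001,"ty":0.0045,"tz":0.111,"wx":0,"wy":0,"wz":0},{"claw":0.35,"tx":0.001,"ty":0.0045,"tz":0.111,"wx":0,"wy":0,"wz":0}]' 45
python3 -m pendant '[{"claw":0.35,"tx":0,"ty":0,"tz":0,"wx":0,"wy":0,"wz":0},{"claw":0.35,"tx":0,"ty":0,"tz":-0.03,"wx":0,"wy":0,"wz":0},{"claw":0.35,"tx":0,"ty":0,"tz":-0.07,"wx":0,"wy":0,"wz":0},{"claw":0.35,"tx":0,"ty":0,"tz":-0.11,"wx":0,"wy":0,"wz":0},{"claw":0.35,"tx":0,"ty":0,"tz":-0.14,"wx":0,"wy":0,"wz":0},{"claw":0.35,"tx":0,"ty":0,"tz":-0.14,"wx":0,"wy":0,"wz":0}]'
python3 - <<'E'
from h import *
go(.649,.138,.205,.043)
E
```

```text
time_s: 10.48
ee_pos: [0.4641, -0.1303, 0.0769]
eef_rot: [1.0, -0.004, 0.001, 0.0]
wrist_force: [1.5, -0.4, -0.9]
finger_gap: 0.0441
finger_force: 47.2
time_s: 10.98
ee_pos: [0.4666, -0.1314, 0.2223]
eef_rot: [1.0, -0.004, 0.006, 0.002]
wrist_force: [1.6, 0.3, -1.6]
finger_gap: 0.044
finger_force: 47.3
t [ 0.1799 -0.2709  0.0185] w [ 0.004 -0.012 -0.051] gap 0.044 t_s 10.98
```

```bash
python3 -m pendant '[{"claw":0.35,"tx":0.182,"ty":-0.27,"tz":0.01,"wx":0,"wy":0,"wz":-0.051},{"claw":0.35,"tx":0.182,"ty":-0.27,"tz":0.01,"wx":0,"wy":0,"wz":-0.051},{"claw":0.35,"tx":0.182,"ty":-0.27,"tz":0.01,"wx":0,"wy":0,"wz":-0.051},{"claw":0.35,"tx":0.182,"ty":-0.27,"tz":0.01,"wx":0,"wy":0,"wz":-0.051},{"claw":0.35,"tx":0.182,"ty":-0.27,"tz":0.01,"wx":0,"wy":0,"wz":-0.051},{"claw":0.35,"tx":0.182,"ty":-0.27,"tz":0.01,"wx":0,"wy":0,"wz":-0.051},{"claw":0.35,"tx":0.182,"ty":-0.27,"tz":0.01,"wx":0,"wy":0,"wz":-0.051},{"claw":0.35,"tx":0.182,"ty":-0.27,"tz":0.01,"wx":0,"wy":0,"wz":-0.051}]'
python3 -m pendant '[{"claw":0.35,"tx":0,"ty":-0.03,"tz":0,"wx":0,"wy":0,"wz":0},{"claw":0.35,"tx":0,"ty":-0.03,"tz":0,"wx":0,"wy":0,"wz":0},{"claw":0.35,"tx":0,"ty":-0.03,"tz":0,"wx":0,"wy":0,"wz":0}]'
python3 - <<'E'
from h import *
go(.651,.138,.092,.043)
E
```

```text
time_s: 11.65
ee_pos: [0.6481, 0.141, 0.2053]
eef_rot: [1.0, 0.022, 0.0, -0.0]
wrist_force: [0.8, -0.7, -0.4]
finger_gap: 0.0444
finger_force: 47.2
time_s: 11.9
ee_pos: [0.6452, 0.1699, 0.2048]
eef_rot: [1.0, 0.023, -0.0, 0.0]
wrist_force: [0.0, -0.6, -1.5]
finger_gap: 0.0442
finger_force: 47.1
t [0.0044 0.0321 0.1128] w [0.    0.001 0.003] gap 0.0442 t_s 11.9
```

```bash
python3 -m pendant '[{"claw":0.35,"tx":0.0044,"ty":0.031,"tz":0,"wx":0,"wy":0,"wz":0},{"claw":0.35,"tx":0.0044,"ty":0.031,"tz":0.03,"wx":0,"wy":0,"wz":0},{"claw":0.35,"tx":0.0044,"ty":0.031,"tz":0.07,"wx":0,"wy":0,"wz":0},{"claw":0.35,"tx":0.0044,"ty":0.031,"tz":0.1,"wx":0,"wy":0,"wz":0},{"claw":0.35,"tx":0.0044,"ty":0.031,"tz":0.112,"wx":0,"wy":0,"wz":0},{"claw":0.35,"tx":0.0044,"ty":0.031,"tz":0.112,"wx":0,"wy":0,"wz":0},{"claw":0.35,"tx":0.0044,"ty":0.031,"tz":0.112,"wx":0,"wy":0,"wz":0}]'
python3 - <<'E'
from h import *
go(.651,.138,.077,.043)
E
```

```text
time_s: 12.48
ee_pos: [0.6516, 0.1369, 0.0938]
eef_rot: [1.0, 0.021, -0.0, 0.0]
wrist_force: [-0.0, -0.4, -0.3]
finger_gap: 0.0441
finger_force: 47.1
t [-0.0006 -0.0011  0.0168] w [ 0.     0.    -0.001] gap 0.0441 t_s 12.48
```

```bash
python3 -m pendant '[{"claw":0.35,"tx":0,"ty":-0.001,"tz":0.008,"wx":0,"wy":0,"wz":0},{"claw":0.35,"tx":0,"ty":-0.001,"tz":0.0135,"wx":0,"wy":0,"wz":0},{"claw":0.35,"tx":0,"ty":-0.001,"tz":0.017,"wx":0,"wy":0,"wz":0},{"claw":0.35,"tx":0,"ty":-0.001,"tz":0.017,"wx":0,"wy":0,"wz":0},{"claw":0.62,"tx":0,"ty":-0.001,"tz":0.017,"wx":0,"wy":0,"wz":0},{"claw":0.62,"tx":0,"ty":-0.001,"tz":0.017,"wx":0,"wy":0,"wz":0},{"claw":0.62,"tx":0,"ty":-0.001,"tz":0.017,"wx":0,"wy":0,"wz":0}]'
python3 -m pendant '[{"claw":0.62,"tx":0,"ty":0,"tz":-0.03,"wx":0,"wy":0,"wz":0},{"claw":0.62,"tx":0,"ty":0,"tz":-0.07,"wx":0,"wy":0,"wz":0},{"claw":0.62,"tx":0,"ty":0,"tz":-0.11,"wx":0,"wy":0,"wz":0},{"claw":0.62,"tx":-0.04,"ty":0.03,"tz":-0.11,"wx":0,"wy":0,"wz":0}]'
python3 - <<'E'
from h import *
go(.463,-.0365,.186,-.008)
E
```

```text
time_s: 13.07
ee_pos: [0.6516, 0.1386, 0.0767]
eef_rot: [1.0, 0.021, 0.0, -0.0]
wrist_force: [0.6, 0.3, -0.1]
finger_gap: 0.053
finger_force: 0.0
time_s: 13.4
ee_pos: [0.6291, 0.1159, 0.196]
eef_rot: [1.0, 0.023, 0.01, -0.002]
wrist_force: [2.0, -1.4, 0.9]
finger_gap: 0.053
finger_force: 0.0
t [-0.173   0.1448  0.0059] w [-0.004 -0.02   0.053] gap 0.053 t_s 13.4
```

```bash
python3 -m pendant '[{"claw":0.62,"tx":-0.16,"ty":0.137,"tz":0,"wx":0,"wy":0,"wz":0.051},{"claw":0.62,"tx":-0.16,"ty":0.137,"tz":0,"wx":0,"wy":0,"wz":0.051},{"claw":0.62,"tx":-0.16,"ty":0.137,"tz":0,"wx":0,"wy":0,"wz":0.051},{"claw":0.62,"tx":-0.16,"ty":0.137,"tz":0,"wx":0,"wy":0,"wz":0.051},{"claw":0.62,"tx":-0.16,"ty":0.137,"tz":0,"wx":0,"wy":0,"wz":0.051},{"claw":0.62,"tx":-0.16,"ty":0.137,"tz":0,"wx":0,"wy":0,"wz":0.051},{"claw":0.62,"tx":-0.16,"ty":0.137,"tz":0,"wx":0,"wy":0,"wz":0.051},{"claw":0.62,"tx":-0.16,"ty":0.137,"tz":0,"wx":0,"wy":0,"wz":0.051}]'
python3 - <<'E'
from h import *
c=cam("wrist");w=bot.snapshot("wrist")
hsv=cv2.cvtColor(w,cv2.COLOR_BGR2HSV)
m=((hsv[...,0]>100)&(hsv[...,0]<125)&(hsv[...,1]>120)&(hsv[...,2]>60)).astype(np.uint8)
# rim rows near top of roll
for v in (175,185,195,205):
    x=np.where(m[v,180:340])[0]+180
    if len(x): print(v,x.min(),x.max()+1,[at(c,(u,v),.1)[:2].round(4) for u in (x.min(),x.max()+1)])
go(.463,-.0365,.076,-.008)
cv2.imwrite("pics/w7.png",w)
E
```

```text
time_s: 14.07
ee_pos: [0.4661, -0.0317, 0.187]
eef_rot: [1.0, -0.005, 0.001, -0.0]
wrist_force: [0.3, 0.4, -0.5]
finger_gap: 0.0527
finger_force: 0.0
175 247 279 [array([ 0.487 , -0.0234]), array([ 0.4867, -0.0508])]
185 247 279 [array([ 0.4781, -0.0232]), array([ 0.4779, -0.0509])]
195 246 279 [array([ 0.4691, -0.0222]), array([ 0.4689, -0.051 ])]
205 247 281 [array([ 0.4599, -0.0229]), array([ 0.4597, -0.0529])]
t [-0.0037  0.0052  0.1109] w [ 0.    -0.002 -0.   ] gap 0.0529 t_s 14.12
```

```bash
python3 -m pendant '[{"claw":0.62,"tx":-0.003,"ty":0.0055,"tz":0.03,"wx":0,"wy":0,"wz":0},{"claw":0.62,"tx":-0.003,"ty":0.0055,"tz":0.07,"wx":0,"wy":0,"wz":0},{"claw":0.62,"tx":-0.003,"ty":0.0055,"tz":0.1,"wx":0,"wy":0,"wz":0},{"claw":0.62,"tx":-0.003,"ty":0.0055,"tz":0.109,"wx":0,"wy":0,"wz":0},{"claw":0.62,"tx":-0.003,"ty":0.0055,"tz":0.109,"wx":0,"wy":0,"wz":0},{"claw":0.2,"tx":-0.003,"ty":0.0055,"tz":0.109,"wx":0,"wy":0,"wz":0},{"claw":0.2,"tx":-0.003,"ty":0.0055,"tz":0.109,"wx":0,"wy":0,"wz":0},{"claw":0.2,"tx":-0.003,"ty":0.0055,"tz":0.109,"wx":0,"wy":0,"wz":0}]' 40
python3 -m pendant '[{"claw":0.2,"tx":0,"ty":0,"tz":0,"wx":0,"wy":0,"wz":0},{"claw":0.2,"tx":0,"ty":0,"tz":-0.03,"wx":0,"wy":0,"wz":0},{"claw":0.2,"tx":0,"ty":0,"tz":-0.07,"wx":0,"wy":0,"wz":0},{"claw":0.2,"tx":0,"ty":0,"tz":-0.11,"wx":0,"wy":0,"wz":0},{"claw":0.2,"tx":0,"ty":0,"tz":-0.14,"wx":0,"wy":0,"wz":0},{"claw":0.2,"tx":0,"ty":0,"tz":-0.14,"wx":0,"wy":0,"wz":0}]'
python3 - <<'E'
from h import *
go(.648,.201,.205,.043)
E
```

```text
time_s: 14.78
ee_pos: [0.4636, -0.037, 0.0789]
eef_rot: [1.0, -0.004, 0.002, 0.0]
wrist_force: [0.9, -0.3, -0.9]
finger_gap: 0.0295
finger_force: 43.0
time_s: 15.28
ee_pos: [0.466, -0.0375, 0.2242]
eef_rot: [1.0, -0.004, 0.006, 0.001]
wrist_force: [0.8, -0.2, -0.3]
finger_gap: 0.0298
finger_force: 43.1
t [ 0.1798 -0.24    0.0211] w [ 0.002 -0.012 -0.051] gap 0.0298 t_s 15.28
```

```bash
python3 -m pendant '[{"claw":0.2,"tx":0.182,"ty":-0.239,"tz":0.012,"wx":0,"wy":0,"wz":-0.05},{"claw":0.2,"tx":0.182,"ty":-0.239,"tz":0.012,"wx":0,"wy":0,"wz":-0.05},{"claw":0.2,"tx":0.182,"ty":-0.239,"tz":0.012,"wx":0,"wy":0,"wz":-0.05},{"claw":0.2,"tx":0.182,"ty":-0.239,"tz":0.012,"wx":0,"wy":0,"wz":-0.05},{"claw":0.2,"tx":0.182,"ty":-0.239,"tz":0.012,"wx":0,"wy":0,"wz":-0.05},{"claw":0.2,"tx":0.182,"ty":-0.239,"tz":0.012,"wx":0,"wy":0,"wz":-0.05},{"claw":0.2,"tx":0.182,"ty":-0.239,"tz":0.012,"wx":0,"wy":0,"wz":-0.05},{"claw":0.2,"tx":0.182,"ty":-0.239,"tz":0.012,"wx":0,"wy":0,"wz":-0.05}]'
python3 - <<'E'
from h import *
go(.649,.201,.094,.043)
E
```

```text
time_s: 15.95
ee_pos: [0.649, 0.2053, 0.2052]
eef_rot: [1.0, 0.022, 0.002, -0.001]
wrist_force: [-0.4, -0.1, -0.5]
finger_gap: 0.0292
finger_force: 42.9
t [-0.0006  0.0045  0.1111] w [-0.002 -0.003  0.001] gap 0.0292 t_s 15.95
```

```bash
python3 -m pendant '[{"claw":0.2,"tx":0,"ty":0.003,"tz":0.03,"wx":0,"wy":0,"wz":0},{"claw":0.2,"tx":0,"ty":0.003,"tz":0.07,"wx":0,"wy":0,"wz":0},{"claw":0.2,"tx":0,"ty":0.003,"tz":0.1,"wx":0,"wy":0,"wz":0},{"claw":0.2,"tx":0,"ty":0.003,"tz":0.11,"wx":0,"wy":0,"wz":0},{"claw":0.2,"tx":0,"ty":0.003,"tz":0.11,"wx":0,"wy":0,"wz":0},{"claw":0.2,"tx":0,"ty":0.003,"tz":0.11,"wx":0,"wy":0,"wz":0}]'
python3 - <<'E'
from h import *
go(.649,.201,.079,.043)
E
```

```text
time_s: 16.45
ee_pos: [0.6466, 0.1973, 0.096]
eef_rot: [1.0, 0.021, 0.0, -0.0]
wrist_force: [1.0, -0.5, 0.6]
finger_gap: 0.0293
finger_force: 43.0
t [ 0.0026 -0.0036  0.017 ] w [-0.    -0.    -0.001] gap 0.0293 t_s 16.45
```

```bash
python3 -m pendant '[{"claw":0.2,"tx":0.0025,"ty":-0.004,"tz":0.008,"wx":0,"wy":0,"wz":0},{"claw":0.2,"tx":0.0025,"ty":-0.004,"tz":0.0135,"wx":0,"wy":0,"wz":0},{"claw":0.2,"tx":0.0025,"ty":-0.004,"tz":0.0175,"wx":0,"wy":0,"wz":0},{"claw":0.2,"tx":0.0025,"ty":-0.004,"tz":0.0175,"wx":0,"wy":0,"wz":0},{"claw":0.45,"tx":0.0025,"ty":-0.004,"tz":0.0175,"wx":0,"wy":0,"wz":0},{"claw":0.45,"tx":0.0025,"ty":-0.004,"tz":0.0175,"wx":0,"wy":0,"wz":0},{"claw":0.45,"tx":0.0025,"ty":-0.004,"tz":0.0175,"wx":0,"wy":0,"wz":0}]'
python3 -m pendant '[{"claw":0.45,"tx":0,"ty":0,"tz":-0.03,"wx":0,"wy":0,"wz":0},{"claw":0.45,"tx":0,"ty":0,"tz":-0.07,"wx":0,"wy":0,"wz":0},{"claw":0.45,"tx":0,"ty":0,"tz":-0.11,"wx":0,"wy":0,"wz":0},{"claw":0.45,"tx":0,"ty":-0.04,"tz":-0.11,"wx":0,"wy":0,"wz":0}]'
python3 - <<'E'
from h import *
j=bot.observe()["joint_positions"];print(j.round(2))
go(.642,.260,.19,.043+np.pi/2)
go(.642,.260,.19,.043-np.pi/2)
E
```

```text
time_s: 17.03
ee_pos: [0.6487, 0.2016, 0.0781]
eef_rot: [1.0, 0.021, 0.0, -0.0]
wrist_force: [0.1, 0.0, -0.1]
finger_gap: 0.0381
finger_force: 0.0
time_s: 17.37
ee_pos: [0.652, 0.2379, 0.1967]
eef_rot: [1.0, 0.018, 0.006, -0.001]
wrist_force: [2.9, 0.6, 0.2]
finger_gap: 0.0384
finger_force: 0.0
[ 0.33  0.55  1.5  -0.    1.08  1.87]
t [-0.0092 -0.0225  0.0067] w [ 0.008 -0.01  -1.577] gap 0.0384 t_s 17.37
t [-0.0092 -0.0225  0.0067] w [-0.01  -0.008  1.565] gap 0.0384 t_s 17.37
```

```bash
python3 -m pendant '[{"claw":0.59,"tx":-0.008,"ty":-0.022,"tz":0,"wx":0,"wy":0,"wz":-0.12},{"claw":0.59,"tx":-0.008,"ty":-0.022,"tz":0,"wx":0,"wy":0,"wz":-0.24},{"claw":0.59,"tx":-0.008,"ty":-0.022,"tz":0,"wx":0,"wy":0,"wz":-0.36},{"claw":0.59,"tx":-0.008,"ty":-0.022,"tz":0,"wx":0,"wy":0,"wz":-0.48},{"claw":0.59,"tx":-0.008,"ty":-0.022,"tz":0,"wx":0,"wy":0,"wz":-0.6},{"claw":0.59,"tx":-0.008,"ty":-0.022,"tz":0,"wx":0,"wy":0,"wz":-0.72},{"claw":0.59,"tx":-0.008,"ty":-0.022,"tz":0,"wx":0,"wy":0,"wz":-0.84},{"claw":0.59,"tx":-0.008,"ty":-0.022,"tz":0,"wx":0,"wy":0,"wz":-0.96}]'
python3 -m pendant '[{"claw":0.59,"tx":0,"ty":0,"tz":0,"wx":0,"wy":0,"wz":-0.12},{"claw":0.59,"tx":0,"ty":0,"tz":0,"wx":0,"wy":0,"wz":-0.24},{"claw":0.59,"tx":0,"ty":0,"tz":0,"wx":0,"wy":0,"wz":-0.36},{"claw":0.59,"tx":0,"ty":0,"tz":0,"wx":0,"wy":0,"wz":-0.48},{"claw":0.59,"tx":0,"ty":0,"tz":0,"wx":0,"wy":0,"wz":-0.6},{"claw":0.59,"tx":0,"ty":0,"tz":0,"wx":0,"wy":0,"wz":-0.6},{"claw":0.59,"tx":0,"ty":0,"tz":0,"wx":0,"wy":0,"wz":-0.6}]'
python3 - <<'E'
from h import *
go(.6425,.255,.042,.043+np.pi/2)
t=bot.snapshot("top")[90:250,140:360];s=bot.snapshot("side")[120:250,170:320]
o=np.zeros((580,800,3),np.uint8);o[:320,:440]=cv2.resize(t,(440,320),interpolation=cv2.INTER_CUBIC)
o[:304,445:795]=cv2.resize(s,(350,304),interpolation=cv2.INTER_CUBIC)
o[325:575,:333]=cv2.resize(bot.snapshot("wrist"),(333,250))
cv2.imwrite("pics/m3.png",o)
E
```

```text
time_s: 18.03
ee_pos: [0.6379, 0.2631, 0.1877]
eef_rot: [0.876, 0.483, -0.0, 0.0]
wrist_force: [0.4, -0.3, 0.6]
finger_gap: 0.05
finger_force: 0.0
time_s: 18.62
ee_pos: [0.6379, 0.263, 0.1878]
eef_rot: [0.697, 0.717, -0.0, -0.0]
wrist_force: [-0.0, 1.3, 0.3]
finger_gap: 0.0505
finger_force: 0.0
t [-0.0082  0.0044  0.1458] w [-0.     0.    -0.016] gap 0.0505 t_s 18.62
```

View pics/m3.png

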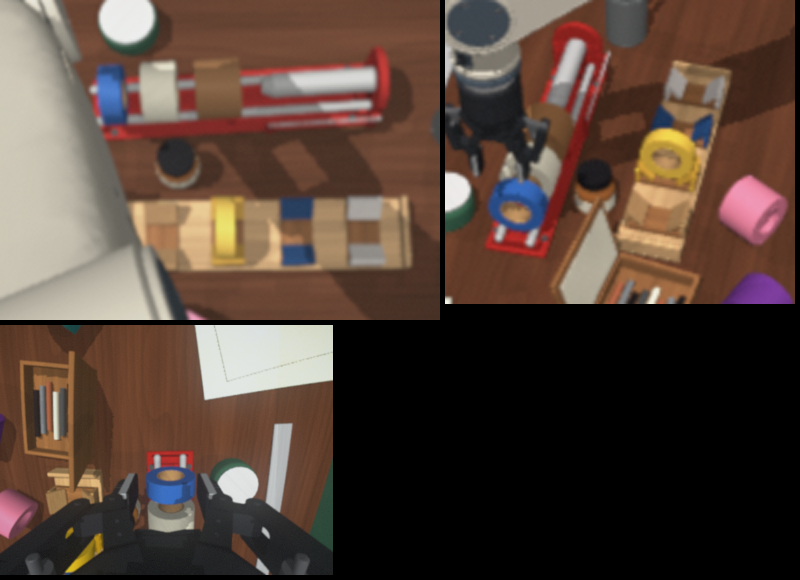

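Run:
```python
from h import *
c=cam("top")
print(at(c,(204.2,100.8),.045),at(c,(204.2,85.5),.045),at(c,(204.2,115.5),.045))
go(.6425,.250,.042,.043+np.pi/2)
```

```text
[0.7568463  0.18665136 0.045     ] [0.80249546 0.18692781 0.045     ] [0.71358946 0.186377   0.045     ]
t [-0.0133  0.0042  0.1458] w [-0.    -0.    -0.015] gap 0.0503 t_s 18.77
```

All three rolls stand on the rails in order: brown (217,88), white (159,92), blue (111,94). The tool is behind blue and aligned, so I'll lower it.

```bash
python3 -m pendant '[{"claw":0.59,"tx":0,"ty":0.0045,"tz":0.03,"wx":0,"wy":0,"wz":-0.015},{"claw":0.59,"tx":0,"ty":0.0045,"tz":0.06,"wx":0,"wy":0,"wz":-0.015},{"claw":0.59,"tx":0,"ty":0.0045,"tz":0.1,"wx":0,"wy":0,"wz":-0.015},{"claw":0.59,"tx":0,"ty":0.0045,"tz":0.13,"wx":0,"wy":0,"wz":-0.015},{"claw":0.59,"tx":0,"ty":0.0045,"tz":0.146,"wx":0,"wy":0,"wz":-0.015},{"claw":0.59,"tx":0,"ty":0.0045,"tz":0.146,"wx":0,"wy":0,"wz":-0.015},{"claw":0.59,"tx":0,"ty":0.0045,"tz":0.146,"wx":0,"wy":0,"wz":-0.015}]'
python3 - <<'E'
from h import *
go(.6425,.250,.042,.043+np.pi/2)
E
```

```text
time_s: 19.35
ee_pos: [0.6425, 0.2633, 0.0417]
eef_rot: [0.691, 0.723, -0.0, -0.0]
wrist_force: [0.3, 0.7, 1.5]
finger_gap: 0.0506
finger_force: 0.0
t [-0.0133 -0.0006 -0.0003] w [-0.001  0.     0.002] gap 0.0506 t_s 19.35
```

```bash
python3 -m pendant '[{"claw":0.59,"tx":-0.01,"ty":0,"tz":0,"wx":0,"wy":0,"wz":0},{"claw":0.59,"tx":-0.02,"ty":0,"tz":0,"wx":0,"wy":0,"wz":0},{"claw":0.59,"tx":-0.03,"ty":0,"tz":0,"wx":0,"wy":0,"wz":0},{"claw":0.59,"tx":-0.038,"ty":0,"tz":0,"wx":0,"wy":0,"wz":0},{"claw":0.59,"tx":-0.046,"ty":0,"tz":0,"wx":0,"wy":0,"wz":0},{"claw":0.59,"tx":-0.054,"ty":0,"tz":0,"wx":0,"wy":0,"wz":0},{"claw":0.59,"tx":-0.062,"ty":0,"tz":0,"wx":0,"wy":0,"wz":0},{"claw":0.59,"tx":-0.07,"ty":0,"tz":0,"wx":0,"wy":0,"wz":0}]'
python3 -m pendant '[{"claw":0.59,"tx":-0.008,"ty":0,"tz":0,"wx":0,"wy":0,"wz":0},{"claw":0.59,"tx":-0.016,"ty":0,"tz":0,"wx":0,"wy":0,"wz":0},{"claw":0.59,"tx":-0.024,"ty":0,"tz":0,"wx":0,"wy":0,"wz":0},{"claw":0.59,"tx":-0.032,"ty":0,"tz":0,"wx":0,"wy":0,"wz":0},{"claw":0.59,"tx":-0.04,"ty":0,"tz":0,"wx":0,"wy":0,"wz":0},{"claw":0.59,"tx":-0.045,"ty":0,"tz":0,"wx":0,"wy":0,"wz":0},{"claw":0.59,"tx":-0.045,"ty":0,"tz":0,"wx":0,"wy":0,"wz":0}]'
python3 - <<'E'
from h import *
go(.6535,.0,.042,.043+np.pi/2)
t=bot.snapshot("top")[90:250,140:360]
cv2.imwrite("pics/t4.png",cv2.resize(t,None,fx=3,fy=3,interpolation=cv2.INTER_CUBIC))
h=cv2.cvtColor(t,cv2.COLOR_BGR2HSV);m=(h[...,0]>100)&(h[...,0]<125)&(h[...,1]>120)&(h[...,2]>60)
c=cam("top");v,u=np.nonzero(m);k=v<80;u=u[k];v=v[k]
if len(u): print("blue",len(u),[at(c,(140+x,90+np.median(v)),.09).round(3) for x in(u.min(),u.max()+1)],v.min(),v.max())
E
```

```text
time_s: 20.02
ee_pos: [0.6458, 0.1926, 0.042]
eef_rot: [0.691, 0.723, 0.0, -0.0]
wrist_force: [0.7, 2.1, 1.0]
finger_gap: 0.0502
finger_force: 0.4
time_s: 20.6
ee_pos: [0.6476, 0.147, 0.0416]
eef_rot: [0.691, 0.723, -0.0, -0.0]
wrist_force: [0.0, 0.6, 0.1]
finger_gap: 0.0504
finger_force: 0.0
t [-0.1471 -0.0007 -0.0003] w [-0.001  0.     0.002] gap 0.0504 t_s 20.6
```

```bash
python3 -m pendant '[{"claw":0.59,"tx":-0.005,"ty":0,"tz":0,"wx":0,"wy":0,"wz":0},{"claw":0.59,"tx":-0.01,"ty":0,"tz":0,"wx":0,"wy":0,"wz":0},{"claw":0.59,"tx":-0.015,"ty":0,"tz":0,"wx":0,"wy":0,"wz":0},{"claw":0.59,"tx":-0.02,"ty":0,"tz":0,"wx":0,"wy":0,"wz":0},{"claw":0.59,"tx":-0.025,"ty":0,"tz":0,"wx":0,"wy":0,"wz":0},{"claw":0.59,"tx":-0.03,"ty":0,"tz":0,"wx":0,"wy":0,"wz":0},{"claw":0.59,"tx":-0.035,"ty":0,"tz":0,"wx":0,"wy":0,"wz":0},{"claw":0.59,"tx":-0.04,"ty":0,"tz":0,"wx":0,"wy":0,"wz":0}]'
python3 -m pendant '[{"claw":0.59,"tx":-0.005,"ty":0,"tz":0,"wx":0,"wy":0,"wz":0},{"claw":0.59,"tx":-0.01,"ty":0,"tz":0,"wx":0,"wy":0,"wz":0},{"claw":0.59,"tx":-0.016,"ty":0,"tz":0,"wx":0,"wy":0,"wz":0},{"claw":0.59,"tx":-0.022,"ty":0,"tz":0,"wx":0,"wy":0,"wz":0},{"claw":0.59,"tx":-0.028,"ty":0,"tz":0,"wx":0,"wy":0,"wz":0},{"claw":0.59,"tx":-0.034,"ty":0,"tz":0,"wx":0,"wy":0,"wz":0},{"claw":0.59,"tx":-0.04,"ty":0,"tz":0,"wx":0,"wy":0,"wz":0}]'
python3 - <<'E'
from h import *
go(.6535,.0,.042,.043+np.pi/2)
E
```

```text
time_s: 21.32
ee_pos: [0.6496, 0.1079, 0.0418]
eef_rot: [0.691, 0.723, -0.0, -0.0]
wrist_force: [-0.3, 1.8, 0.3]
finger_gap: 0.0501
finger_force: 0.0
time_s: 21.9
ee_pos: [0.6514, 0.0679, 0.0418]
eef_rot: [0.691, 0.723, -0.0, -0.0]
wrist_force: [0.1, 2.4, -0.3]
finger_gap: 0.0507
finger_force: 0.0
t [-0.0679 -0.001  -0.0002] w [-0.    -0.     0.003] gap 0.0507 t_s 21.9
```

Force stays low (about 2 N), so the threading is smooth. Continuing gently to the end plate.

```bash
python3 -m pendant '[{"claw":0.59,"tx":-0.006,"ty":0,"tz":0,"wx":0,"wy":0,"wz":0},{"claw":0.59,"tx":-0.012,"ty":0,"tz":0,"wx":0,"wy":0,"wz":0},{"claw":0.59,"tx":-0.018,"ty":0,"tz":0,"wx":0,"wy":0,"wz":0},{"claw":0.59,"tx":-0.024,"ty":0,"tz":0,"wx":0,"wy":0,"wz":0},{"claw":0.59,"tx":-0.03,"ty":0,"tz":0,"wx":0,"wy":0,"wz":0},{"claw":0.59,"tx":-0.036,"ty":0,"tz":0,"wx":0,"wy":0,"wz":0},{"claw":0.59,"tx":-0.042,"ty":0,"tz":0,"wx":0,"wy":0,"wz":0},{"claw":0.59,"tx":-0.048,"ty":0,"tz":0,"wx":0,"wy":0,"wz":0}]'
python3 -m pendant '[{"claw":0.59,"tx":-0.003,"ty":0,"tz":0,"wx":0,"wy":0,"wz":0},{"claw":0.59,"tx":-0.006,"ty":0,"tz":0,"wx":0,"wy":0,"wz":0},{"claw":0.59,"tx":-0.009,"ty":0,"tz":0,"wx":0,"wy":0,"wz":0},{"claw":0.59,"tx":-0.012,"ty":0,"tz":0,"wx":0,"wy":0,"wz":0}]'
```

```text
time_s: 22.57
ee_pos: [0.6536, 0.02, 0.0418]
eef_rot: [0.691, 0.723, -0.0, -0.0]
wrist_force: [-0.8, 2.5, -0.0]
finger_gap: 0.0505
finger_force: 0.0
time_s: 22.9
ee_pos: [0.6542, 0.0084, 0.0419]
eef_rot: [0.691, 0.723, 0.0, -0.0]
wrist_force: [-0.4, 1.9, 0.2]
finger_gap: 0.0504
finger_force: 0.0
```

```bash
python3 -m pendant '[{"claw":0.59,"tx":-0.002,"ty":0,"tz":0,"wx":0,"wy":0,"wz":0},{"claw":0.59,"tx":-0.004,"ty":0,"tz":0,"wx":0,"wy":0,"wz":0},{"claw":0.59,"tx":-0.006,"ty":0,"tz":0,"wx":0,"wy":0,"wz":0}]'
```

```text
time_s: 23.15
ee_pos: [0.6545, 0.0025, 0.0418]
eef_rot: [0.691, 0.723, 0.0, -0.0]
wrist_force: [-1.1, 1.6, 0.2]
finger_gap: 0.0506
finger_force: 0.0
```

```bash
python3 -m pendant '[{"claw":0.59,"tx":-0.0015,"ty":0,"tz":0,"wx":0,"wy":0,"wz":0},{"claw":0.59,"tx":-0.003,"ty":0,"tz":0,"wx":0,"wy":0,"wz":0},{"claw":0.59,"tx":-0.004,"ty":0,"tz":0,"wx":0,"wy":0,"wz":0}]'
```

```text
time_s: 23.4
ee_pos: [0.6544, 0.0012, 0.0418]
eef_rot: [0.691, 0.723, 0.001, -0.001]
wrist_force: [-1.2, 21.2, 0.2]
finger_gap: 0.0505
finger_force: 0.0
```

```bash
python3 -m pendant '[{"claw":0.59,"tx":-0.001,"ty":0,"tz":0,"wx":0,"wy":0,"wz":0},{"claw":0.59,"tx":-0.002,"ty":0,"tz":0,"wx":0,"wy":0,"wz":0}]'
```

```text
time_s: 23.57
ee_pos: [0.6544, 0.0011, 0.0418]
eef_rot: [0.691, 0.723, 0.002, -0.002]
wrist_force: [-1.9, 29.4, 1.4]
finger_gap: 0.0504
finger_force: 0.0
```

Contact is firm at the expected place, with 29 N and TCP y of 1 mm. Backing off and checking.

```bash
python3 -m pendant '[{"claw":0.59,"tx":0.006,"ty":0,"tz":0,"wx":0,"wy":0,"wz":0},{"claw":0.59,"tx":0.02,"ty":0,"tz":0,"wx":0,"wy":0,"wz":0},{"claw":0.59,"tx":0.05,"ty":0,"tz":0,"wx":0,"wy":0,"wz":0},{"claw":0.59,"tx":0.09,"ty":0,"tz":-0.02,"wx":0,"wy":0,"wz":0},{"claw":0.59,"tx":0.12,"ty":0,"tz":-0.06,"wx":0,"wy":0,"wz":0},{"claw":0.59,"tx":0.15,"ty":0,"tz":-0.1,"wx":0,"wy":0,"wz":0},{"claw":0.59,"tx":0.18,"ty":0,"tz":-0.14,"wx":0,"wy":0,"wz":0},{"claw":0.59,"tx":0.18,"ty":0,"tz":-0.15,"wx":0,"wy":0,"wz":0}]'
python3 -m pendant '[{"claw":0.59,"tx":0,"ty":0.0,"tz":0,"wx":0,"wy":0,"wz":0},{"claw":0.59,"tx":0,"ty":0.0,"tz":0,"wx":0,"wy":0,"wz":0}]'
python3 - <<'E'
from h import *
t=bot.snapshot("top")[95:245,180:360];s=bot.snapshot("side")[120:240,170:310]
o=np.zeros((600,800,3),np.uint8);o[:375,:450]=cv2.resize(t,(450,375),interpolation=cv2.INTER_CUBIC)
o[:300,450:800]=cv2.resize(s,(350,300),interpolation=cv2.INTER_CUBIC)
o[380:590,:280]=cv2.resize(bot.snapshot("wrist"),(280,210))
cv2.imwrite("pics/m4.png",o)
E
```

```text
time_s: 24.23
ee_pos: [0.6461, 0.1789, 0.1936]
eef_rot: [0.69, 0.724, 0.0, 0.0]
wrist_force: [0.5, -0.7, -1.1]
finger_gap: 0.0507
finger_force: 0.0
time_s: 24.4
ee_pos: [0.6478, 0.1781, 0.1946]
eef_rot: [0.69, 0.724, 0.002, 0.002]
wrist_force: [-0.3, -0.2, 0.6]
finger_gap: 0.0508
finger_force: 0.0
```

View pics/m4.png

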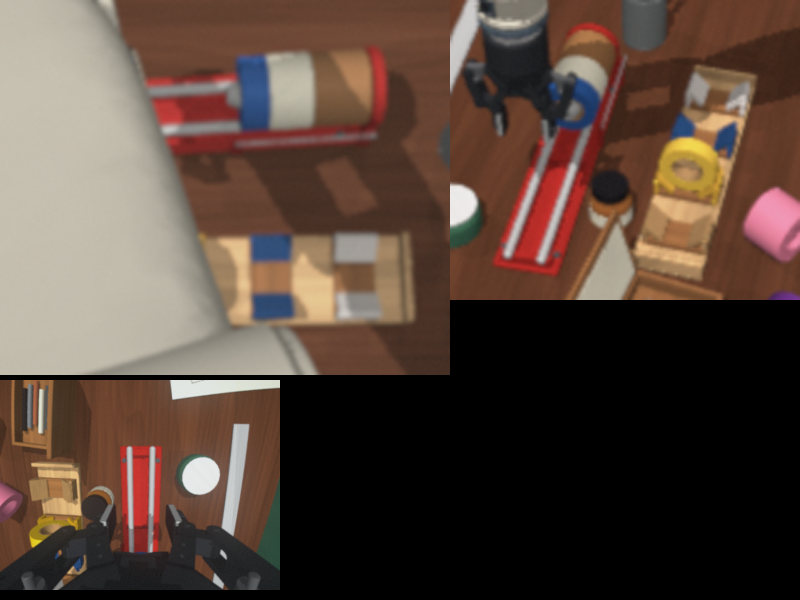

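Brown, white and blue sit tight against the end plate at (345,85), (290,90) and (253,95). Yellow is in its own saddle at (690,165) in the side view, and the jar, tin and box are in place. Handing in.

```bash
python3 -c "
from rig import bot
print(bot.finish_job())"
```

```text
the job is handed in; nothing more can be done
None
```

The job is handed in at about 24.5 s of the 72 s allowed: the yellow roll is back on its own saddle, and brown, white and blue are threaded in that order and pushed tight against the end plate; no roll was dropped and the ink jar, ink tin, brush tin and crayon box were left alone.

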